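Slide the stand bracket along the rail into the jig's corner

TASK

Load the L-shaped walnut bracket into the drilling jig by pushing only: with the fingertips press it flat against the jig's long rail near where it lies, then, keeping it against the rail, drag it along until it sits fully home in the corner pocket, touching both rail and end stop, and let go. The bracket must stay flat on the plate: do not pinch, lift or carry it. Leave the tin, the gourd and the jar where they stand.

Things in the scene. Friction and masses are not known exactly. Their poses are not given: they have to be found in the camera images.
- jig: Drilling jig, fixed to the bench: a pale plywood plate, 160 mm in its x, 340 mm in its y, 12 mm thick, with three strips of brown wood on it, each 14 mm high above the plate: rail, end stop and keeper, which together form the corner pocket. Origin: centre of the plate's underside, z up. The bracket starts on the plate's open part, 35 to 75 mm off the rail, turned up to 17 degrees from the jig's axes.
- corner (a point): Inside corner of the pocket, on the plate's upper surface (12 mm above the bench), at (55, 145, 12) mm in the jig's frame, axes as the jig's. The rail's straight face runs from here 310 mm along -y; the rail is 20 mm thick. The end stop's face runs from here 60 mm along -x; the stop is 18 mm thick. The open plate lies towards -x and -y.
- keeper (a point): Nose of the keeper, a small round-nosed block 12 mm wide that stands out 12 mm from the end stop towards -y: at (9, 133, 12) mm in the jig's frame, on the plate's upper surface. Between keeper and rail the pocket is 40 mm wide; the short leg of the bracket (36 mm from the rail face to its tip) goes in there and, home, reaches 8 mm further from the stop than the keeper.
- bracket: Loose L-shaped dark walnut bracket, 19 to 36 g, lying flat, 22 mm high. Origin: underside, middle of the long leg; z up. Long leg: x -8 to 8, y -35 to 35 mm; its outer face (x = 8) belongs against the rail. Short leg: x -28 to -8, y 15 to 35 mm; its end face (y = 35) belongs against the end stop. So in place its axes are parallel to the jig's. It slides with ordinary wood friction.
- notch (a point): Inside corner of the L, on its underside, at (-8, 15, 0) mm in the bracket's frame. The space from here towards -x and -y is open: a fingertip there can push the long leg towards the rail (+x) and the short leg along it (+y) at once.
- heel (a point): Outer corner of the L on its underside, at (8, 35, 0) mm in the bracket's frame, axes as the bracket's. It meets the point 'corner' when the bracket is home; at the start it is about 150 to 230 mm from the end stop.
- tail (a point): The other end of the long leg's outer face, at (8, -35, 0) mm in the bracket's frame, on its underside.
- tin: Small round steel tin with a lid, 38 mm across, 30 mm high, loose on the jig's plate on the open side opposite the pocket. Origin at the centre of its underside. Leave it alone.
- gourd: Pear-shaped reddish-brown gourd, 76 mm across, 103 mm high, loose, standing on the bench to the left of the jig. Origin at the centre of its underside. Leave it alone.
- jar: Amber glass jar, 52 mm across, 85 mm high, loose, on the bench to the right of the jig. Origin at the centre of its underside. Leave it alone.
There are look-alikes about, which are no part of the job. Of the things that look like the bracket, the largest one is meant.

How it is judged:
On the way, in this order (a step that is already met when the one before it is completed fails the run):
1. the bracket's long face is flat against the rail (both ends within 4 mm), still 100 mm or more short of the end stop (x of each of heel, tail in the frame of corner above -0.004 m and angle between bracket's own z axis and vertical below 0.1 rad and y of heel in the frame of corner below -0.1 m), for 0.1 s.
2. half-way along, the bracket is still against the rail (both ends within 4 mm) (x of each of heel, tail in the frame of corner above -0.004 m and angle between bracket's own z axis and vertical below 0.1 rad and y of heel in the frame of corner between -0.09 and -0.015 m), for 0.02 s.
3. the bracket is fully home: within 3 mm of rail and end stop (x of heel in the frame of corner between -0.003 and 0.003 m and x of tail in the frame of corner between -0.003 and 0.003 m and y of heel in the frame of corner between -0.003 and 0.003 m and angle between bracket's own z axis and vertical below 0.1 rad and height (world z) of bracket below 0.014 m), for 0.2 s.
At the end, for the whole second after the job is handed in: The bracket lies flat and at rest in the corner pocket, both ends of its long face within 3 mm of the rail and its end within 3 mm of the end stop (all of step 3 and linear speed of bracket below 0.01 m/s and angular speed of bracket below 0.1 rad/s); the robot touches nothing.
It fails at once if the bracket comes off the rail by more than 8 mm (either end) once it is within 100 mm of the end stop (y of heel in the frame of corner above -0.1 m and x of any of heel, tail in the frame of corner below -0.008 m).
It fails at once if the bracket is lifted more than 6 mm off the plate or tipped (height (world z) of bracket above 0.018 m or angle between bracket's own z axis and vertical above 0.25 rad).
It fails at once if the bracket is taken between the fingers ((x of the grasp point in the frame of bracket between -0.008 and 0.008 m and y of the grasp point in the frame of bracket between -0.035 and 0.035 m and z of the grasp point in the frame of bracket below 0.034 m) or (x of the grasp point in the frame of bracket between -0.028 and -0.008 m and y of the grasp point in the frame of bracket between 0.015 and 0.035 m and z of the grasp point in the frame of bracket below 0.034 m)).
It fails at once if the tin, the gourd or the jar is moved by more than 15 mm (distance of any of tin, gourd, jar from where it was at the start of the episode above 0.015 m).
It also fails if it takes over 46 s, if anything falls off the work surface, if the arm or the gripper's body presses on something with over 40 N, if the wrist force passes 120 N, or if a joint passes its speed limit or range.

ROBOT

A 7-joint arm with a two-finger parallel gripper is mounted at the origin on the work surface. World frame = base frame: x ahead of the robot, y to its left, z up, the work surface at z = 0. Lengths are in m, angles in rad, forces in N, time in s.
With the tool pointing down it reaches from about 0.4 to 0.85 m from the base axis. Payload 10.4 kg.
Tool frame: the origin (TCP) lies at the very end of the fingers, on their centre line; the grasp point (between the pads) lies 19 mm behind it (grasp_offset is the distance from the TCP to the grasp point, in m); z points along the fingers, y is the line along which they close (so a half turn about z gives the same grasp; the last joint's range is limited). The gripper opens to 85 mm and grips with 20 to 120 N. Pads are 22 mm wide; open, the fingers measure 114 mm over their backs; the gripper's body (76 mm by 85 mm) begins 54 mm behind the grasp point. The pads swing forward as they close: fully open they stand 13 mm farther back than shut.
Start: joints at [-1.132, 0.332, -0.065, 1.46, 0.022, 1.35, -0.088], TCP at [0.278, 0.56, 0.231] pointing down, gripper open.
Joint ranges: [-2.6, 2.6], [-0.5, 2.12], [-1.47, 1.34], [0.16, 2.42], [-1.27, 4.41], [0.06, 2.06], [-2.6, 2.6]. Speed limits (rad/s): [2.22, 2.22, 2.79, 2.79, 3.14, 3.14, 3.14].

INTERFACE

Orientations are given as a unit quaternion [x, y, z, w].
In Python, from workcell import * gives the robot as it stands.
- The arm moves only by the tool jog_arm, never from a script. Its argument "plan" is a list of rows, each a list of 3 entries, a list of its own where there are three numbers: the turn, a rotation vector about the tool's x, y, z in rad, then the shift along the tool's x, y, z in m, then the finger opening in m, from 0 to 0.0854. A call has 1 to 8 rows; each row is the pose to reach, as a shift and turn from the pose commanded when the call began, along the tool's axes at that moment; what a row does not reach only later rows make up. A row lasts 1/12 s, in which the tool goes at most 41.7 mm and 7.16 degrees, less where a joint would pass 70% of its speed; a pose out of reach is approached as far as the arm can. A call with a gripper value outside its range is refused whole. The fingers move at their own pace and stop on an object; "force" is the grip in N (left out, the last holds). Time passes only in rows, so rows that repeat a pose let the fingers close. It gives the time, the measured TCP pose, the force, the opening and the grip force at its end, in the units of the state.
- get_obs(): the state, without advancing time (a new reading comes with each control period).
- camera(name): name is "side" or "top"; returns a dict with "img" (480x640x3 uint8, red, green, blue), "mtx" (3x3 intrinsics, pixels), "extrinsics" (4x4, takes a point from camera to world coordinates). Camera axes: x right, y down, z forward; pixel columns grow to the right and rows downward; lengths in m; the calibration is good to about 2 mm. A picture is of the moment at which its call begins. There is no depth.
- hand_in(): hands the job in; it is judged then, once.
The state is a dict: "clock": time; "joint_pos": joint angles; "joint_velocities": joint speeds; "tau": joint torques, N m; "position": TCP position; "ee_rot": TCP orientation; "ft_force": force on the tool from outside, world axes, zero at the start; "torque": the same for the moment, N m; "grip_width": opening from 0.0 (shut) to 1.0 (fully open); "grasp_force": force on a finger pad.
Only numpy, scipy, OpenCV 4.12 (cv2) and the standard library are available. Lean on these libraries where they do the work, as an engineer would, in place of code of your own. Each camera call takes 0.05 s, during which the arm holds its last target. There are 200 camera calls.

## Working session

There is one attempt and no reset: what is moved stays moved. The work goes in short steps, Python scripts to look and compute and a tool call to move; the robot and the scene stay as the last step left them, time stands still between calls to the robot, and variables do not carry over. Pictures are saved under pics/ and viewed, at most 10 in all, crops included, and the job is handed in when it is done.

Besides the shell and the picture viewer there is one more tool, called after ">>>" as name(argument=value, ...), one argument or row to a line, values as JSON. jog_arm: Moves the arm, as the interface text tells. Its arguments: {"type":"object","properties":{"plan":{"type":"array"},"force":{"type":"number"}},"required":["plan"]}

```bash
mkdir -p pics; ls; python3 - <<'E'
from workcell import *
import cv2
o=get_obs();print(o['clock'],o['position'],o['ee_rot'],o['grip_width'])
for n in("top","side"):
    c=camera(n);cv2.imwrite(f"pics/{n}0.png",c["img"][:,:,::-1]);print(c["mtx"].tolist(),c["extrinsics"].round(4).tolist())
E
```

```text
pics
0.0 [0.27830444 0.55922337 0.23053158] [ 2.28822248e-01  9.73467989e-01 -6.61802834e-04 -1.24615268e-04] 1.0018664748884523
[[455.5121939977531, 0.0, 317.86743164933404], [0.0, 455.5121939977531, 249.1035914401828], [0.0, 0.0, 1.0]] [[-0.0076, -0.9931, 0.1168, 0.414], [-0.9998, 0.0095, 0.0156, -0.0402], [-0.0166, -0.1167, -0.993, 1.1775], [0.0, 0.0, 0.0, 1.0]]
[[499.5365402296383, 0.0, 317.9668991079257], [0.0, 499.5365402296383, 241.59983455247735], [0.0, 0.0, 1.0]] [[0.9236, -0.2209, 0.3133, 0.2094], [-0.3832, -0.516, 0.7661, -0.7882], [-0.0075, -0.8276, -0.5612, 0.6274], [0.0, 0.0, 0.0, 1.0]]
```

View pics/top0.png

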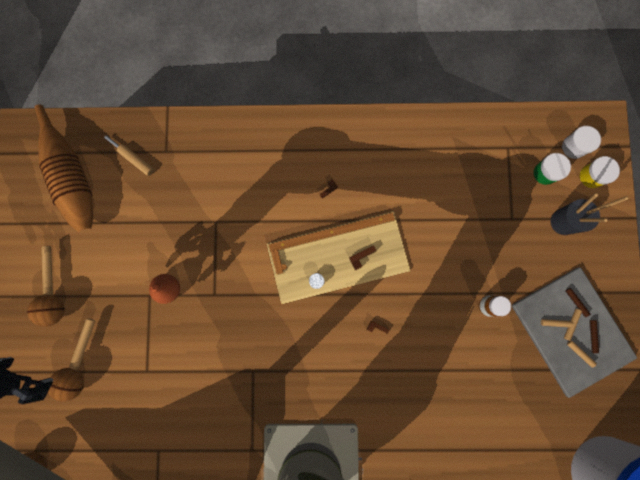

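View pics/side0.png

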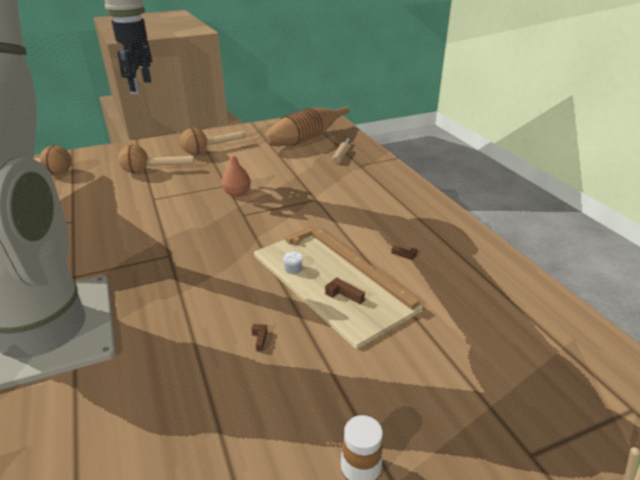

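The top view shows the jig plate at (338,258), with its rail on the upper edge, the end stop at left (277,260) and the tin at (317,281). The gourd is at (165,288) and the jar at (495,306). There are three dark L shapes: (363,257) on the plate, (328,187) and (378,325) on the bench. The one on the plate is the largest and lies where the description says. I'll confirm it in a crop and measure.

```bash
cat > h.py <<'E'
from workcell import *
import cv2, numpy as np
def ray(c,uv,z):
    uv=np.atleast_2d(np.asarray(uv,float)); K=c["mtx"];E=c["extrinsics"]
    d=np.c_[uv,np.ones(len(uv))]@np.linalg.inv(K).T@E[:3,:3].T
    return E[:3,3]+d*((z-E[2,3])/d[:,2])[:,None]
def proj(c,p):
    p=np.atleast_2d(p);E=c["extrinsics"];q=(p-E[:3,3])@E[:3,:3]@c["mtx"].T
    return q[:,:2]/q[:,2:]
def blobs(m,amin):
    n,l,s,ce=cv2.connectedComponentsWithStats(m.astype(np.uint8))
    return [(s[i],ce[i],l==i) for i in range(1,n) if s[i,4]>=amin]
E
python3 - <<'E'
from h import *
c=camera("top");im=c["img"];x0,y0,w,h=250,160,180,190
r=cv2.resize(im[y0:y0+h,x0:x0+w],None,fx=3,fy=3,interpolation=cv2.INTER_CUBIC)
cv2.imwrite("pics/crop1.png",r[:,:,::-1])
I=im.astype(int)
for p in[(363,257),(355,263),(330,240),(300,290),(317,281),(277,258),(388,217),(380,260),(350,300)]:print(p,im[p[1],p[0]])
dark=(I[...,0]<95)&(I.sum(2)<150); dark[:160]=0;dark[350:]=0
for s,ce,m in blobs(dark,20):
    if 250<ce[0]<430: print("dark",s,ce.round(1))
pale=(I[...,0]>140)&(I[...,1]>125)&(I[...,2]>65)
for s,ce,m in blobs(pale,1000):
    print("pale",s,ce)
E
```

```text
(363, 257) [81 58 32]
(355, 263) [63 31 20]
(330, 240) [201 170 106]
(300, 290) [203 173 109]
(317, 281) [226 227 231]
(277, 258) [151  96  49]
(388, 217) [144  91  43]
(380, 260) [198 167 109]
(350, 300) [83 54 31]
dark [318 176  20  21 170] [328.6 186.6]
dark [334 217  28   8  77] [346.2 220.6]
dark [289 232  15   5  25] [296.  233.8]
dark [351 247  24  22 182] [360.6 256.8]
dark [343 292  25   6  95] [354.5 294.2]
dark [367 318  22  14 167] [377.6 324.9]
dark [289 345   9   5  25] [293.4 347.7]
pale [ 267  220  143   84 5811] [338.42729306 261.49733264]
```

View pics/crop1.png

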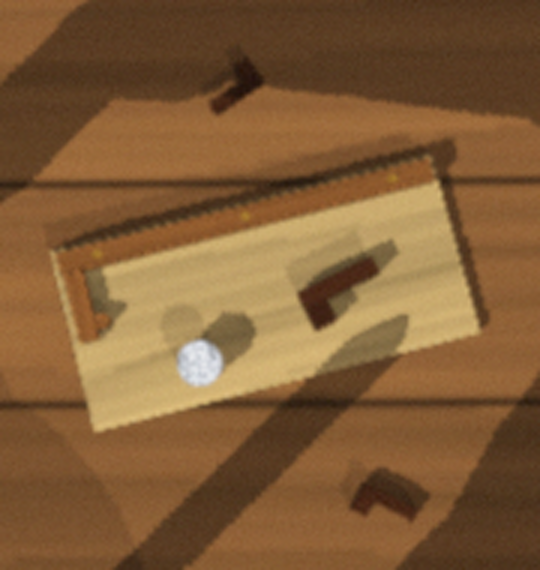

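The crop confirms it. The L at crop (338,292), full image (363,257), is the large one on the plate. Its heel is towards the stop and its short leg points away from the rail.

```bash
cat > m.py <<'E'
from h import *
from scipy.optimize import least_squares
def fit(pts):
    pts=np.asarray(pts,float)
    vx,vy,x,y=cv2.fitLine(pts[:,:2].astype(np.float32),cv2.DIST_HUBER,0,1e-5,1e-5).ravel()
    return np.array([vx,vy]),np.array([x,y])
def jig(c):
    I=c["img"].astype(int)
    pale=(I[...,0]>140)&(I[...,1]>118)&(I[...,2]>65)
    s,ce,m=max(blobs(pale,1000),key=lambda b:b[0][4])
    u=np.arange(290,345); bot=[(a,np.nonzero(m[:,a])[0].max()+.5) for a in u]
    v=np.arange(232,262); R=[(np.nonzero(m[a])[0].max()+.5,a) for a in v]
    v=np.arange(258,295); L=[(np.nonzero(m[a])[0].min()-.5,a) for a in v]
    u=list(range(300,385)); T=[(a,np.nonzero(m[:,a])[0].min()-.5) for a in u]
    return {k:fit(ray(c,p,z)) for k,p,z in(("bot",bot,.012),("right",R,.012),("left",L,.012),("railtop",T,.026))}
E
python3 - <<'E'
from m import *
c=camera("top");J=jig(c)
n=lambda d:np.array([-d[1],d[0]])
for k,(d,p) in J.items(): print(k,np.degrees(np.arctan2(d[1],d[0])).round(2),p.round(4))
yj=J["bot"][0]; yj=yj*np.sign(yj[1]); 
yj=(yj+J["railtop"][0]*np.sign(J["railtop"][0][1]));yj/=np.linalg.norm(yj); xj=np.array([yj[1],-yj[0]])
f={k:(p@xj,p@yj) for k,(d,p) in J.items()};print(f)
print("len",f["left"][1]-f["right"][1],"bot->railface",f["railtop"][0]-f["bot"][0],"exp .135")
ox=((f["railtop"][0]-.055)+(f["bot"][0]+.08))/2; oy=(f["left"][1]+f["right"][1])/2
o=ox*xj+oy*yj; print("jig o",o,"yaw",np.degrees(np.arctan2(xj[1],xj[0])))
np.savez("jig.npz",o=o,xj=xj,yj=yj)
# bracket top face
I=c["img"].astype(int)
dark=(I[...,0]<110)&(I[...,1]<62)&(I[...,2]<50)
b=min(blobs(dark,60),key=lambda b:np.hypot(*(b[1]-(362,257))));print(b[0],b[1])
q=cv2.approxPolyDP(max(cv2.findContours(b[2].astype(np.uint8),0,2)[0],key=len),2,True)[:,0]
W=ray(c,q,.034)[:,:2]-o
for a,w in zip(q,W):print(a,(w@xj*1e3).round(1),(w@yj*1e3).round(1))
# check keeper/tin
t=ray(c,(317,281),.042)[0,:2]-o;print("tin",t@xj,t@yj)
cv2.imwrite("pics/mask.png",cv2.resize((b[2]*255).astype(np.uint8)[235:280,335:395],None,fx=8,fy=8,interpolation=0))
E
```

```text
bot -76.12 [ 0.4342 -0.0189]
right 15.11 [ 0.5559 -0.2409]
left 14.24 [0.4742 0.0894]
railtop -76.12 [ 0.5894 -0.0842]
{'bot': (np.float32(0.41703102), np.float32(-0.1225044)), 'right': (np.float32(0.48184267), np.float32(-0.36724412)), 'left': (np.float32(0.48182482), np.float32(-0.026919916)), 'railtop': (np.float32(0.55197275), np.float32(-0.22310486))}
len 0.34032422 bot->railface 0.13494173 exp .135
jig o [ 0.5297669  -0.07210546] yaw 13.879613
[350 246  26  23 226] [360.95575221 256.16371681]
[373 246] 3.2 -93.0
[350 257] -9.4 -29.7
[355 268] -39.3 -34.7
[361 265] -35.8 -51.2
[358 260] -21.7 -47.2
[375 250] -7.9 -95.2
tin -0.0476698669936206 0.06578927081514963
```

View pics/mask.png

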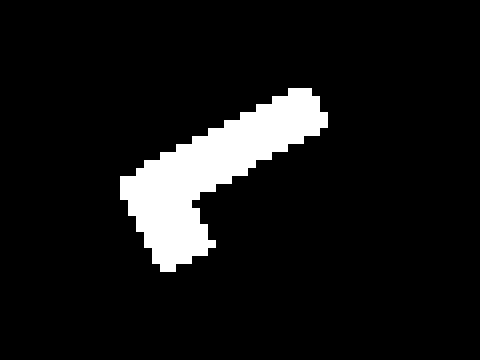

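Jig fit: plate length 340.3 mm (340 expected) and rail offset 134.9 mm (135 expected). The mask shows a clean L, with the heel at about (120,180) and the tail at (315,105). That puts the bracket about 11° CCW from the jig axes, with the heel 64 mm and the tail 52 mm off the rail, as the task allows. 

Plan: set the fingertips about 15 mm apart with tool y along jig y. They then push the long leg's inner face over a wide base.

```bash
cat > t.py <<'E'
import numpy as np
from scipy.spatial.transform import Rotation as R
from workcell import *
z=np.load("jig.npz"); o,xj,yj=z["o"],z["xj"],z["yj"]
B=np.c_[np.r_[-xj,0],np.r_[yj,0],[0,0,-1]]  # goal tool axes: x=-jig x, y=jig y, z down
def goal(x,y,h): return np.r_[o+x/1e3*xj+y/1e3*yj,h/1e3]
def rel(p,p0=None,q0=None):
    s=get_obs();p0=s["position"] if p0 is None else p0;T=R.from_quat(s["ee_rot"]).as_matrix()
    return R.from_matrix(T.T@B).as_rotvec().round(3),(T.T@(p-p0)).round(4)
def where():
    s=get_obs();d=s["position"][:2]-o;return (d@xj*1e3).round(1),(d@yj*1e3).round(1),(s["position"][2]*1e3).round(1),s["ft_force"].round(1),s["clock"]
E
python3 - <<'E'
from t import *
print(rel(np.r_[.48,.2,.22]),rel(goal(-50,-86,150)),rel(goal(-50,-86,60)))
E
```

```text
(array([-0.001, -0.   , -0.704]), array([-0.3406, -0.2319,  0.011 ])) (array([-0.001, -0.   , -0.704]), array([-0.524 , -0.5512,  0.0813])) (array([-0.001, -0.   , -0.704]), array([-0.524 , -0.5511,  0.1713]))
```

>>> jog_arm(
  plan=[
    [[0,0,-0.1],[-0.034,-0.023,0],0.015],
    [[0,0,-0.2],[-0.068,-0.046,0],0.015],
    [[0,0,-0.3],[-0.102,-0.07,0],0.015],
    [[0,0,-0.4],[-0.136,-0.093,0],0.015],
    [[0,0,-0.5],[-0.17,-0.116,0],0.015],
    [[0,0,-0.6],[-0.204,-0.139,0],0.015],
    [[0,0,-0.7],[-0.238,-0.162,0],0.015],
    [[0,0,-0.704],[-0.272,-0.185,0],0.015],
  ],
)

```text
clock: 0.87
position: [0.4401, 0.2708, 0.2314]
ee_rot: [-0.124, 0.992, 0.0, 0.0]
ft_force: [1.0, 0.7, 0.0]
grip_width: 0.174
grasp_force: 0.0
```

```bash
python3 -c "
from t import *
print(where(),get_obs()['position'],get_obs()['grip_width'],rel(goal(-50,-86,150)))"
```

```text
(np.float64(-4.8), np.float64(354.4), np.float64(231.4), array([1. , 0.7, 0. ]), 0.8667) [0.44011326 0.27076746 0.23143742] 0.17398268859697733 (array([0.   , 0.   , 0.006]), array([ 0.0481, -0.4401,  0.0813]))
```

>>> jog_arm(
  plan=[
    [[0,0,0],[0.004,-0.04,0.0],0.015],
    [[0,0,0],[0.008,-0.08,0.0],0.015],
    [[0,0,0],[0.012,-0.12,0.0],0.015],
    [[0,0,0],[0.016,-0.16,0.01],0.015],
    [[0,0,0],[0.02,-0.2,0.02],0.015],
    [[0,0,0],[0.025,-0.24,0.03],0.015],
    [[0,0,0],[0.03,-0.28,0.04],0.015],
    [[0,0,0],[0.035,-0.315,0.05],0.015],
  ],
)

```text
clock: 1.53
position: [0.4809, -0.0442, 0.181]
ee_rot: [-0.12, 0.993, -0.0, 0.0]
ft_force: [0.2, 0.4, 0.3]
grip_width: 0.175
grasp_force: 0.0
```

>>> jog_arm(
  plan=[
    [[0,0,0.003],[0.004,-0.035,0.01],0.015],
    [[0,0,0.006],[0.008,-0.07,0.02],0.015],
    [[0,0,0.006],[0.012,-0.105,0.03],0.015],
    [[0,0,0.006],[0.013,-0.125,0.05],0.015],
    [[0,0,0.006],[0.013,-0.125,0.08],0.015],
    [[0,0,0.006],[0.013,-0.125,0.11],0.015],
    [[0,0,0.006],[0.013,-0.125,0.13],0.015],
    [[0,0,0.006],[0.013,-0.125,0.13],0.015],
  ],
)

```text
clock: 2.2
position: [0.4956, -0.1653, 0.0474]
ee_rot: [-0.118, 0.993, 0.001, -0.003]
ft_force: [-1.4, -0.1, -0.3]
grip_width: 0.174
grasp_force: 0.0
```

```bash
python3 - <<'E'
from t import *; from h import *
print(where(),rel(goal(-50,-86,50)),rel(goal(-50,-86,15)))
c=camera("top");cv2.imwrite("pics/c2.png",cv2.resize(c["img"][200:320,260:430],None,fx=4,fy=4,interpolation=2)[:,:,::-1])
c=camera("side");cv2.imwrite("pics/s2.png",cv2.resize(c["img"][200:350,240:440],None,fx=4,fy=4,interpolation=2)[:,:,::-1])
E
```

```text
(np.float64(-55.5), np.float64(-82.3), np.float64(47.4), array([-1.4, -0.1, -0.3]), 2.2) (array([ 0.002, -0.006, -0.006]), array([-0.0055, -0.0037, -0.0027])) (array([ 0.002, -0.006, -0.006]), array([-0.0057, -0.0038,  0.0323]))
```

View pics/s2.png

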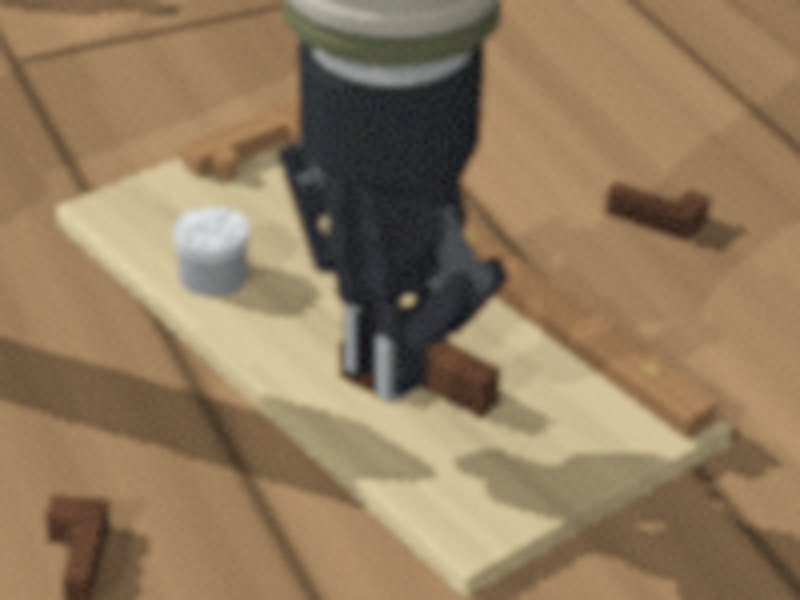

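The side crop shows the fingertips (370,370) just on the -x side of the bracket, 35 mm above the plate. The tin at (212,250) and the rail are clear. I'll descend to z = 15 mm beside the long leg.

>>> jog_arm(
  plan=[
    [[0.002,-0.006,-0.006],[0.0,-0.004,0.01],0.015],
    [[0.002,-0.006,-0.006],[0.0,-0.004,0.02],0.015],
    [[0.002,-0.006,-0.006],[0.0,-0.004,0.026],0.015],
    [[0.002,-0.006,-0.006],[0.0,-0.004,0.031],0.015],
    [[0.002,-0.006,-0.006],[0.0,-0.004,0.031],0.015],
  ],
)

```text
clock: 2.72
position: [0.4991, -0.1694, 0.0198]
ee_rot: [-0.121, 0.993, -0.0, 0.003]
ft_force: [0.1, 0.2, 0.0]
grip_width: 0.171
grasp_force: 0.0
```

```bash
python3 - <<'E'
from t import *
print(where(),rel(goal(-50,-86,15)),get_obs()['grip_width'])
E
```

```text
(np.float64(-53.1), np.float64(-87.1), np.float64(19.8), array([0.1, 0.2, 0. ]), 2.7167) (array([-0.001,  0.005,  0.   ]), array([-0.0031,  0.0012,  0.0048])) 0.1714147957757046
```

>>> jog_arm(
  plan=[
    [[0,0.005,0],[-0.004,0.004,0.003],0.015],
    [[0,0.005,0],[-0.008,0.005,0.004],0.015],
    [[0,0.005,0],[-0.012,0.005,0.004],0.015],
    [[0,0.005,0],[-0.016,0.005,0.004],0.015],
    [[0,0.005,0],[-0.02,0.005,0.004],0.015],
    [[0,0.005,0],[-0.024,0.005,0.004],0.015],
    [[0,0.005,0],[-0.028,0.005,0.004],0.015],
    [[0,0.005,0],[-0.032,0.005,0.004],0.015],
  ],
)

```text
clock: 3.38
position: [0.5297, -0.1572, 0.0165]
ee_rot: [-0.121, 0.993, -0.001, 0.001]
ft_force: [0.8, -0.5, 0.5]
grip_width: 0.17
grasp_force: 0.1
```

```bash
cat > look.py <<'E'
import sys; from t import *; from m import *
c=camera("top");I=c["img"].astype(int)
print(where(),rel(goal(0,-86,15))[0],np.round(get_obs()['grip_width'],3))
c2=camera("side");a=sys.argv[1]
A=cv2.resize(c["img"][200:300,260:420],None,fx=4,fy=4,interpolation=2);S=cv2.resize(c2["img"][220:350,260:430],None,fx=3,fy=3,interpolation=2)
cv2.imwrite(f"pics/{a}.png",cv2.resize(np.vstack([A[:, :510],S[:,:510]]),None,fx=.75,fy=.75)[:,:,::-1])
E
python3 look.py p1
```

```text
(np.float64(-19.7), np.float64(-82.4), np.float64(16.6), array([0.3, 1.2, 0.3]), 3.4333) [-0.002  0.002  0.   ] 0.18
```

View pics/p1.png

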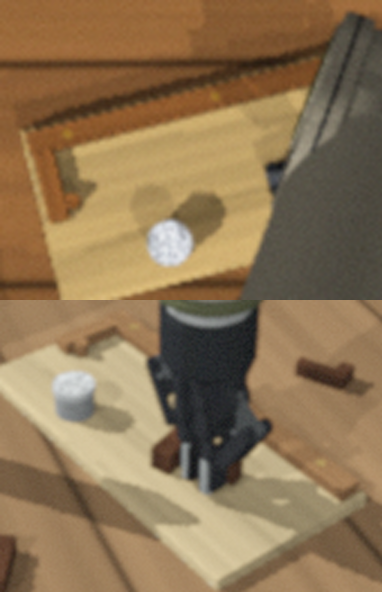

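In the lower half (side view) the fingertips at (205,470) press on the long leg, and the short leg shows at (170,450). The arm hides the bracket from above. Contact is good, so I'll keep pushing towards the rail.

>>> jog_arm(
  plan=[
    [[0,0.002,0],[-0.005,0,0.001],0.015],
    [[0,0.002,0],[-0.01,0,0.001],0.015],
    [[0,0.002,0],[-0.015,0,0.001],0.015],
    [[0,0.002,0],[-0.02,0,0.001],0.015],
    [[0,0.002,0],[-0.025,0,0.001],0.015],
    [[0,0.002,0],[-0.03,0,0.001],0.015],
    [[0,0.002,0],[-0.034,0,0.001],0.015],
    [[0,0.002,0],[-0.037,0,0.001],0.015],
  ],
)

```text
clock: 4.15
position: [0.5658, -0.1482, 0.0155]
ee_rot: [-0.121, 0.993, -0.001, -0.0]
ft_force: [0.5, -0.8, -0.6]
grip_width: 0.177
grasp_force: 0.1
```

```bash
python3 look.py p2
```

```text
(np.float64(17.1), np.float64(-82.4), np.float64(15.5), array([-0.8,  0.2, -0.2]), 4.2) [-0.002 -0.001  0.   ] 0.175
```

>>> jog_arm(
  plan=[
    [[0,0,0],[-0.002,0,0],0.015],
    [[0,0,0],[-0.004,0,0],0.015],
    [[0,0,0],[-0.006,0,0],0.015],
    [[0,0,0],[-0.008,0,0],0.015],
    [[0,0,0],[-0.01,0,0],0.015],
    [[0,0,0],[-0.012,0,0],0.015],
    [[0,0,0],[-0.012,0,0],0.015],
  ],
)

```text
clock: 4.83
position: [0.5771, -0.1453, 0.0154]
ee_rot: [-0.121, 0.993, -0.001, -0.0]
ft_force: [-0.8, -1.0, 0.5]
grip_width: 0.174
grasp_force: 0.2
```

```bash
python3 look.py p3
```

```text
(np.float64(28.3), np.float64(-82.5), np.float64(15.4), array([-0.5, -1. , -0.1]), 4.8833) [-0.002 -0.001  0.   ] 0.177
```

View pics/p3.png

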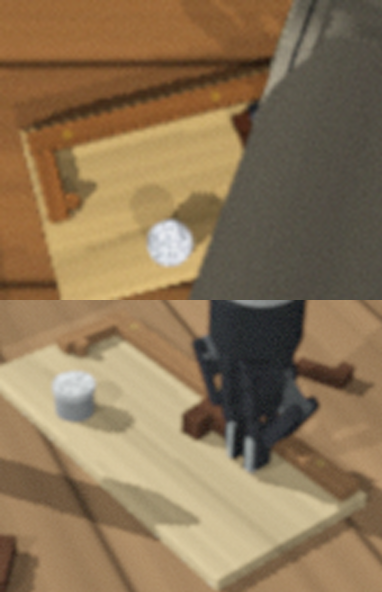

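The bracket (205,415, side half) is now at the rail, but no clear contact force yet. I'll press a few mm further.

>>> jog_arm(
  plan=[
    [[0,0,0],[-0.001,0,0],0.015],
    [[0,0,0],[-0.002,0,0],0.015],
    [[0,0,0],[-0.003,0,0],0.015],
    [[0,0,0],[-0.004,0,0],0.015],
    [[0,0,0],[-0.004,0,0],0.015],
    [[0,0,0],[-0.004,0,0],0.015],
  ],
)

```text
clock: 5.43
position: [0.5782, -0.1445, 0.0148]
ee_rot: [-0.121, 0.993, -0.0, -0.003]
ft_force: [-10.8, 2.0, 5.7]
grip_width: 0.178
grasp_force: 5.1
```

```bash
python3 look.py p4
```

```text
(np.float64(29.7), np.float64(-81.9), np.float64(14.8), array([-10.3,   0.5,   5.2]), 5.4833) [ 0.    -0.006 -0.   ] 0.178
```

Contact is firm, about 11 N against the rail. I'll ease to about 6 N and drag along +y.

>>> jog_arm(
  plan=[
    [[0,0,0],[0.0015,0.003,0],0.015],
    [[0,0,0],[0.0015,0.007,0],0.015],
    [[0,0,0],[0.0015,0.011,0],0.015],
    [[0,0,0],[0.0015,0.015,0],0.015],
    [[0,0,0],[0.0015,0.019,0],0.015],
    [[0,0,0],[0.0015,0.023,0],0.015],
    [[0,0,0],[0.0015,0.027,0],0.015],
    [[0,0,0],[0.0015,0.03,0],0.015],
  ],
)

```text
clock: 6.2
position: [0.5715, -0.116, 0.0153]
ee_rot: [-0.121, 0.993, -0.001, -0.001]
ft_force: [-4.2, -4.3, 1.4]
grip_width: 0.175
grasp_force: 2.6
```

```bash
python3 look.py p5
```

```text
(np.float64(29.9), np.float64(-52.1), np.float64(15.2), array([-4.3, -3.2,  1.6]), 6.25) [-0.002 -0.002  0.   ] 0.178
```

View pics/p5.png

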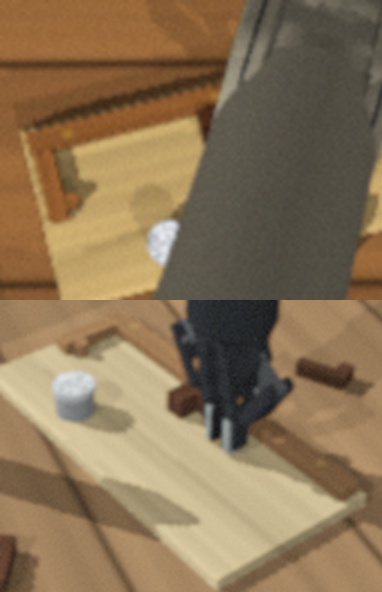

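The bracket (183,400, side half) has slid along the rail with the fingers, with about 5 N of side force. Continuing.

>>> jog_arm(
  plan=[
    [[0,0,0],[0,0.004,0],0.015],
    [[0,0,0],[0,0.009,0],0.015],
    [[0,0,0],[0,0.014,0],0.015],
    [[0,0,0],[0,0.019,0],0.015],
    [[0,0,0],[0,0.024,0],0.015],
    [[0,0,0],[0,0.029,0],0.015],
    [[0,0,0],[0,0.034,0],0.015],
    [[0,0,0],[0,0.038,0],0.015],
  ],
)

```text
clock: 6.97
position: [0.5623, -0.0792, 0.0152]
ee_rot: [-0.121, 0.993, -0.001, -0.001]
ft_force: [-4.8, -6.3, 1.5]
grip_width: 0.177
grasp_force: 2.8
```

```bash
python3 look.py p6
```

```text
(np.float64(29.8), np.float64(-14.0), np.float64(15.2), array([-4.9, -4.3,  2.5]), 7.0167) [-0.002 -0.003  0.   ] 0.177
```

>>> jog_arm(
  plan=[
    [[0,0,0],[0,0.005,0],0.015],
    [[0,0,0],[0,0.01,0],0.015],
    [[0,0,0],[0,0.015,0],0.015],
    [[0,0,0],[0,0.02,0],0.015],
    [[0,0,0],[0,0.025,0],0.015],
    [[0,0,0],[0,0.03,0],0.015],
    [[0,0,0],[0,0.035,0],0.015],
    [[0,0,0],[0,0.04,0],0.015],
  ],
)

```text
clock: 7.73
position: [0.5526, -0.0407, 0.0151]
ee_rot: [-0.12, 0.993, -0.001, -0.001]
ft_force: [-5.1, -5.1, 2.4]
grip_width: 0.173
grasp_force: 3.0
```

```bash
python3 look.py p7
```

```text
(np.float64(29.7), np.float64(26.2), np.float64(15.0), array([-4.6, -4.4,  2.2]), 7.7833) [-0.002 -0.003  0.   ] 0.178
```

View pics/p7.png

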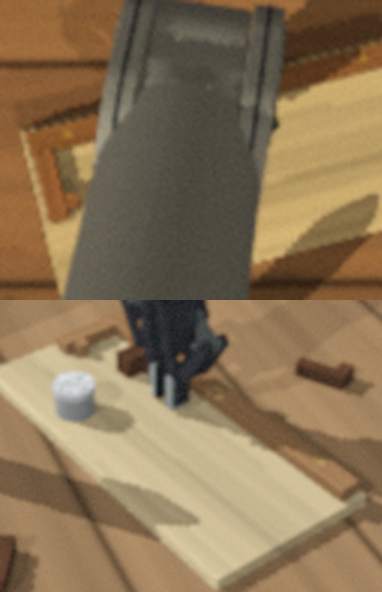

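The bracket (132,360, side half) is against the rail, nearing the keeper at (75,345). The tin is untouched. Another 40 mm.

>>> jog_arm(
  plan=[
    [[0,0,0],[0,0.005,0],0.015],
    [[0,0,0],[0,0.01,0],0.015],
    [[0,0,0],[0,0.015,0],0.015],
    [[0,0,0],[0,0.02,0],0.015],
    [[0,0,0],[0,0.025,0],0.015],
    [[0,0,0],[0,0.03,0],0.015],
    [[0,0,0],[0,0.035,0],0.015],
    [[0,0,0],[0,0.04,0],0.015],
  ],
)

```text
clock: 8.5
position: [0.5429, -0.0018, 0.015]
ee_rot: [-0.12, 0.993, -0.001, -0.001]
ft_force: [-5.2, -5.1, 1.4]
grip_width: 0.173
grasp_force: 3.1
```

```bash
python3 look.py p8
```

```text
(np.float64(29.7), np.float64(66.2), np.float64(14.9), array([-4.3, -5.4,  1.5]), 8.55) [-0.002 -0.003  0.   ] 0.176
```

View pics/p8.png

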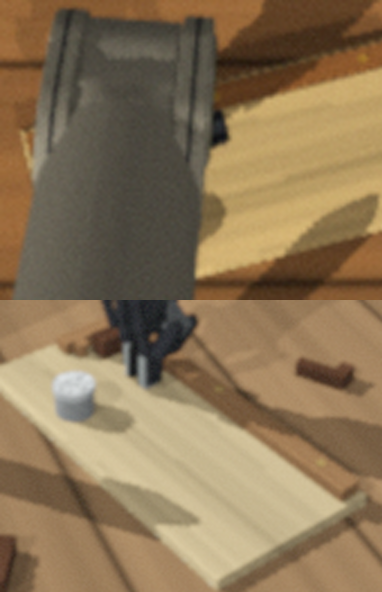

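The short leg (100,342, side half) is now just at the keeper (75,347). From here I go slowly and watch the force.

>>> jog_arm(
  plan=[
    [[0,0,0],[0,0.003,0],0.015],
    [[0,0,0],[0,0.006,0],0.015],
    [[0,0,0],[0,0.009,0],0.015],
    [[0,0,0],[0,0.012,0],0.015],
    [[0,0,0],[0,0.015,0],0.015],
    [[0,0,0],[0,0.018,0],0.015],
    [[0,0,0],[0,0.021,0],0.015],
    [[0,0,0],[0,0.024,0],0.015],
  ],
)

```text
clock: 9.27
position: [0.537, 0.0217, 0.0147]
ee_rot: [-0.121, 0.993, -0.001, -0.001]
ft_force: [-4.6, -4.0, -1.3]
grip_width: 0.178
grasp_force: 2.5
```

```bash
python3 look.py p9
```

```text
(np.float64(29.6), np.float64(90.1), np.float64(14.7), array([-4.4, -3.7, -0.5]), 9.3167) [-0.002 -0.003  0.   ] 0.176
```

>>> jog_arm(
  plan=[
    [[0,0,0],[0,0.002,0],0.015],
    [[0,0,0],[0,0.004,0],0.015],
    [[0,0,0],[0,0.006,0],0.015],
    [[0,0,0],[0,0.008,0],0.015],
    [[0,0,0],[0,0.01,0],0.015],
    [[0,0,0],[0,0.012,0],0.015],
    [[0,0,0],[0,0.012,0],0.015],
  ],
)

```text
clock: 9.95
position: [0.534, 0.0338, 0.0146]
ee_rot: [-0.121, 0.993, -0.001, -0.001]
ft_force: [-6.1, -2.4, 0.2]
grip_width: 0.169
grasp_force: 2.6
```

```bash
python3 look.py p10
```

```text
(np.float64(29.5), np.float64(101.8), np.float64(14.6), array([-5.7, -2.7, -1.3]), 10.0) [-0.002 -0.003  0.   ] 0.177
```

>>> jog_arm(
  plan=[
    [[0,0,0],[0,0.001,0],0.015],
    [[0,0,0],[0,0.002,0],0.015],
    [[0,0,0],[0,0.003,0],0.015],
    [[0,0,0],[0,0.004,0],0.015],
    [[0,0,0],[0,0.005,0],0.015],
    [[0,0,0],[0,0.006,0],0.015],
    [[0,0,0],[0,0.006,0],0.015],
  ],
)

```text
clock: 10.63
position: [0.5334, 0.0361, 0.015]
ee_rot: [-0.12, 0.993, -0.003, -0.001]
ft_force: [-2.5, -13.6, 1.3]
grip_width: 0.177
grasp_force: 8.7
```

```bash
python3 look.py p11
```

```text
(np.float64(29.5), np.float64(104.2), np.float64(15.0), array([ -2.4, -13. ,   0.9]), 10.6833) [-0.005 -0.002 -0.003] 0.173
```

The end stop is met: about 12 N along y at centre y = 104 mm, close to the ~103 mm I expected. I'll unload both contacts together, diagonally.

>>> jog_arm(
  plan=[
    [[0,0,0],[0.0005,-0.001,0],0.015],
    [[0,0,0],[0.001,-0.002,0],0.015],
    [[0,0,0],[0.0015,-0.003,0],0.015],
    [[0,0,0],[0.0025,-0.004,0],0.015],
    [[0,0,0],[0.0045,-0.006,0],0.015],
    [[0,0,0],[0.008,-0.009,0],0.015],
    [[0,0,0],[0.013,-0.014,0],0.015],
    [[0,0,0],[0.018,-0.018,0],0.015],
  ],
)

```text
clock: 11.4
position: [0.5202, 0.0173, 0.0152]
ee_rot: [-0.121, 0.993, -0.001, -0.0]
ft_force: [0.4, -0.1, -0.5]
grip_width: 0.173
grasp_force: 0.0
```

>>> jog_arm(
  plan=[
    [[0,0,0],[0.002,-0.006,-0.01],0.015],
    [[0,0,0],[0.002,-0.01,-0.03],0.015],
    [[0,0,0],[0.002,-0.03,-0.06],0.015],
    [[0,0,0],[0.002,-0.06,-0.09],0.015],
    [[0,0,0],[0.002,-0.1,-0.12],0.015],
    [[0,0,0],[0.002,-0.14,-0.13],0.015],
    [[0,0,0],[0.002,-0.18,-0.13],0.015],
    [[0,0,0],[0.002,-0.22,-0.13],0.015],
  ],
)

```text
clock: 12.07
position: [0.5712, -0.1941, 0.1483]
ee_rot: [-0.121, 0.993, -0.001, 0.001]
ft_force: [0.4, 0.5, 0.3]
grip_width: 0.177
grasp_force: 0.0
```

```bash
cat > chk.py <<'E'
from t import *; from m import *
print(where())
for n in("top","side"):
    c=camera(n);I=c["img"].astype(int)
    u0=proj(c,goal(40,115,34))[0]
    dark=(I[...,0]<110)&(I[...,1]<62)&(I[...,2]<50)
    b=min(blobs(dark,50),key=lambda b:np.hypot(*(b[1]-u0)));print(n,u0.round(),b[0],b[1].round(1))
    q=cv2.approxPolyDP(max(cv2.findContours(b[2].astype(np.uint8),0,2)[0],key=len),1.5,True)[:,0]
    W=ray(c,q,.034)[:,:2]-o
    for a,w in zip(q,W):print(a,(w@xj*1e3-55).round(1),(w@yj*1e3-145).round(1))
E
python3 chk.py
```

```text
(np.float64(11.0), np.float64(-128.4), np.float64(148.3), array([0.4, 0.5, 0.3]), 12.0667)
top [290. 252.] [277 241  30  23 304] [289.6 250.5]
[306 242] 0.3 -76.5
[280 247] 4.3 -9.6
[277 250] -1.2 -0.4
[281 263] -35.8 -2.4
[288 261] -35.3 -20.7
[286 255] -19.3 -19.5
[288 253] -15.6 -25.6
[304 249] -15.8 -67.3
[304 243] -0.9 -71.0
side [313. 235.] [299 234  19  10 105] [307.1 238.9]
[300 235] -37.7 -12.6
[299 240] -50.4 -27.2
[303 243] -50.1 -41.6
[308 241] -37.3 -41.8
[317 243] -26.6 -59.4
[310 234] -18.2 -22.4
[302 238] -40.9 -24.7
```

The top view puts the bracket home. In the corner frame, the inner face is at x ≈ -15.7 mm (-16 expected), the leg tip at -35.5 (-36), the short leg's inner face at y ≈ -20 (-20) and the tail end at -71 (-70). The arm is clear.

```bash
python3 -c "
from workcell import *
print(hand_in())"
```

```text
the job is handed in; nothing more can be done
None
```

The bracket is in the corner pocket, within about 1 mm of the rail and end stop by the top camera. It was pushed there flat along the rail and released, and the job was handed in at about 12 s; no verdict came back.

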